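# Free the ratchet stop of the spice rack

## Task

The grey sliding stop of the spice rack is ratcheted up close to the spice jars. With a fingertip press its orange release paddle down and, keeping it pressed, push the stop away from the jars, all the way back to the end of its bar; then let go so that the paddle springs up again. Leave the three spice jars and the red-lidded jar standing where they are.

Things in the scene. Friction and masses are not known exactly. Their poses are not given: they have to be found in the camera images.
- rack: Spice rack fixed to the worktop: dark wood deck 104 (x) x 430 (y) x 8 mm. Origin on the worktop, mid-width; deck from y = -226 to +204 mm in its frame, z up. The jars stand at its +y end. A toothed steel bar (x = 0, 38 mm high) runs along y under the grey stop to a 46 mm high end block at the -y end. Away from the jars is the rack's -y, to the robot's right.
- stop (a joint): Position of the grey sliding stop along the bar in m: 0 = nearest the jars, 0.12 = fully back at the far end; grows towards the rack's -y. Starts at 0 to 0.04. Friction about 2 N. Unless the release paddle is held down, a pawl in the teeth (8 mm pitch) blocks it in the growing direction; towards the jars it slides freely.
- release (a joint): Angle of the orange release paddle in rad: 0 = up (sprung), 0.22 = fully down. The pawl is clear of the teeth beyond about 0.14 rad. The paddle springs back up when let go.
- paddle (a point): Pressing point on top of the orange paddle, on the stop's centre line, 56 mm above the worktop when up; moves with it. Paddle 36 mm wide (rack x), open part 48 mm long (y), hinged 42 mm from here towards -y: here the pawl is clear after 6 mm down, full travel is 9 mm, 1.5 N to start, 4 N fully down. This point is 16 mm from the push wall, 36 mm from the 60 mm high jaw plate.
- push_wall (a point): Centre of the face of the push wall: the stop's upright grey crosspiece that bridges the paddle, 58 mm wide (rack x), 58 to 80 mm above the worktop, 8 mm thick. Its face looks to +y, to the paddle's open part and the jars. A finger holding the paddle down pushes the stop by this face towards the rack's -y.
- spice_a_mid (a point): Middle of a loose spice jar, dark lid and orange picture, 41 mm across, 105 mm high, standing on the deck. Leave it alone.
- spice_b_mid (a point): Middle of a loose spice jar, dark lid and blue label, 44 mm across, 105 mm high, standing on the deck. Leave it alone.
- spice_c_mid (a point): Middle of a loose spice jar, pale lid and brown label, 44 mm across, 109 mm high, standing on the deck. Leave it alone.
- pasta_jar_mid (a point): Middle of a loose clear jar with red lid, 65 mm across, 99 mm high, standing on the worktop to the right of the rack. Leave it alone.
Things that resemble listed ones, but are neither listed nor needed, are in the scene too. What is shaped like the part that bears spice_c_mid but yellow is not meant.

How it is judged:
By the outcome, as a careful person would: the job done as asked, in the order asked, and still so for the second after the job is handed in, with the robot touching nothing.
It also fails if it takes over 32 s, if anything falls off the work surface, if the arm or the gripper's body presses on something with over 40 N, if the wrist force passes 120 N, or if a joint passes its speed limit or range.

## Robot

A 6-joint arm with a two-finger parallel gripper is mounted at the origin on a cart in front of the work surface, level with it; the furniture and walls round the work are solid. World frame = base frame: x ahead of the robot, y to its left, z up, the work surface at z = 0. Lengths are in m, angles in rad, forces in N, time in s.
With the tool pointing down it reaches from about 0.375 to 0.975 m from the base axis. Payload 3.8 kg.
Tool frame: the origin (TCP) lies midway between the tips of the shut fingers; the grasp point (between the pads) lies 19 mm behind it; z points along the fingers, y is the line along which they close (so a half turn about z gives the same grasp; the last joint's range is limited). The gripper opens to 85 mm and grips with 20 to 120 N. Pads are 22 mm wide; open, the fingers measure 114 mm over their backs; the gripper's body (76 mm by 85 mm) begins 54 mm behind the grasp point. The pads swing forward as they close: fully open they stand 13 mm farther back than shut.
Start: joints at [-1.308, 0.264, 1.604, -0, 1.274, -0.037], TCP at [0.199, -0.645, 0.21] pointing down, gripper open.
Joint ranges: [-2.63, 2.63], [-0.94, 2.18], [0.31, 2.57], [-1.31, 4.45], [0, 2.66], [-2.55, 2.55]. Speed limits (rad/s): [2.57, 2.57, 3.14, 3.14, 3.14, 3.14].

## Interface

Orientations are given as a unit quaternion [x, y, z, w].
In Python, from cell import bot, open_jaws, grab, solve_ik, status, get_image, get_calibration, workorder gives the robot as it stands. Calls block until the motion is done:
- bot.movep(position, orientation): joint-space move of the TCP to a pose.
- bot.servo_line(position, rotation=None, v=0.15, threshold=None): straight line of the TCP; rotation=None keeps the orientation; v is the mean speed in m/s. With threshold (N) it stops when the force on the tool has changed by that much, and returns True; else False.
- bot.movej(angles): joint-space move.
- open_jaws() and grab(strength=None): open the fingers fully, or close them until they stop; strength is the grip in N (None keeps the last).
- bot.dwell(seconds).
- solve_ik(position, orientation): joint angles nearest the present ones, or None.
- status.read_state(): the state.
- get_image(name): name is "scene" or "top"; returns the picture (480x640x3 uint8, red, green, blue); there is no depth.
- get_calibration(name): a dict with "K" (3x3 intrinsics, pixels), "D" ([k1, k2, p1, p2, k3] as OpenCV has them; the pictures are not rectified), "world_from_camera" (4x4, takes a point from camera to world coordinates). Camera axes: x right, y down, z forward; pixel columns grow to the right and rows downward; lengths in m; the calibration is good to about 2 mm. A picture is of the moment at which its call begins. get_calibration takes no time and is no camera call.
A pose or a line that the arm cannot do raises bot.Unreachable and nothing moves.
- workorder.job_done(): hands the job in; it is judged then, once.
The state is a dict: "t": time; "qpos": joint angles; "joint_vel": joint speeds; "tau": joint torques, N m; "position": TCP position; "tool_rot": TCP orientation; "force": force on the tool from outside, world axes, zero at the start; "ft_torque": the same for the moment, N m; "grip_width": opening from 0.0 (shut) to 1.0 (fully open); "finger_force": force on a finger pad.
Only numpy, scipy, OpenCV 4.12 (cv2) and the standard library are available. Lean on these libraries where they do the work, as an engineer would, in place of code of your own. Each camera call takes 0.05 s, during which the arm holds its last target. There are 200 camera calls.

## Working session

There is one attempt and no reset: what is moved stays moved. The work goes in short steps, each a Python script; the robot and the scene stay as the last script left them, time stands still between calls to the robot, and variables do not carry over. Pictures are saved under pics/ and viewed, at most 10 in all, crops included, and the job is handed in when it is done.

```bash
mkdir -p pics; python3 - <<'E'
from cell import *
import cv2,numpy as np
for n in("scene","top"):
    cv2.imwrite(f"pics/{n}0.png",get_image(n)[:,:,::-1])
    c=get_calibration(n);print(n,np.round(c["K"],1).tolist(),np.round(c["D"],3),np.round(c["world_from_camera"],3).tolist())
print(status.read_state()["t"])
E
```

```text
scene [[509.2, 0.0, 331.4], [0.0, 509.2, 245.5], [0.0, 0.0, 1.0]] [0.049 0.    0.    0.    0.   ] [[0.56, -0.399, 0.726, -0.295], [-0.828, -0.283, 0.483, -0.547], [0.013, -0.872, -0.489, 0.604], [0.0, 0.0, 0.0, 1.0]]
top [[453.9, 0.0, 318.4], [0.0, 453.9, 238.5], [0.0, 0.0, 1.0]] [-0.1  0.   0.   0.   0. ] [[-0.003, -0.981, 0.194, 0.319], [-1.0, 0.004, 0.001, -0.032], [-0.002, -0.194, -0.981, 0.936], [0.0, 0.0, 0.0, 1.0]]
0.1
```

View pics/scene0.png

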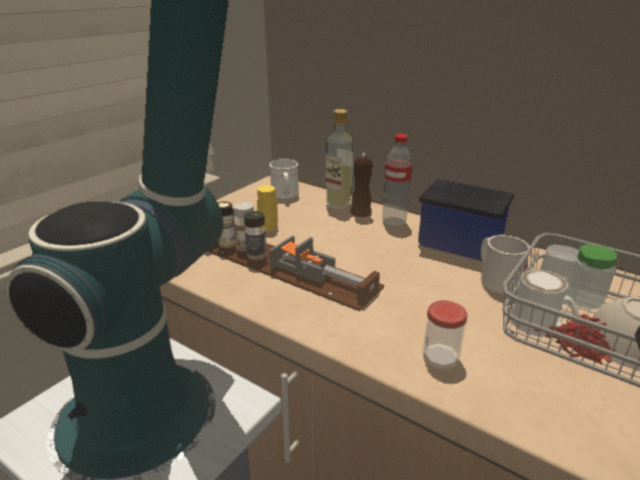

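View pics/top0.png

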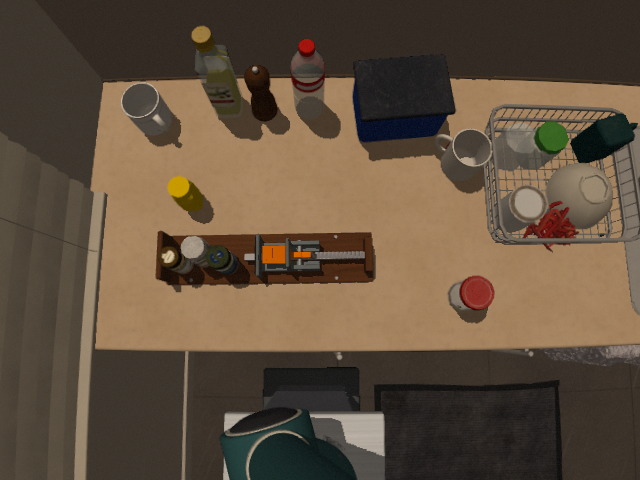

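The scene view shows the rack at about (310,265) and the arm parked to the right. In the top view the rack runs from (158,258) to (372,258). The jars are at (172,257), (195,250) and (220,260), the stop is at about (290,256), and the red-lidded jar is at (475,293). I'll take a closer crop of the stop.

```bash
python3 - <<'E'
import cv2,numpy as np
im=cv2.imread("pics/top0.png")[225:295,150:380]
a=cv2.resize(im[:,80:180],None,fx=7,fy=7,interpolation=cv2.INTER_CUBIC)[:, :800]
cv2.imwrite("pics/c1.png",np.clip(a*1.5,0,255))
E
cat > h.py <<'E'
from cell import *
import cv2,numpy as np
def px2w(n,uv,z):
    c=get_calibration(n);K,D,T=[np.array(c[k],float) for k in("K","D","world_from_camera")]
    p=cv2.undistortPoints(np.array([[uv]],float),K,D)[0,0]
    d=T[:3,:3]@[p[0],p[1],1];o=T[:3,3]
    return o+d*(z-o[2])/d[2]
def w2px(n,P):
    c=get_calibration(n);K,D,T=[np.array(c[k],float) for k in("K","D","world_from_camera")]
    W=np.linalg.inv(T);return cv2.projectPoints(np.array(P,float).reshape(-1,3),cv2.Rodrigues(W[:3,:3])[0],W[:3,3],K,D)[0][:,0]
E
```

```text
[ WARN:0@0.077] global loadsave.cpp:1063 imwrite_ Unsupported depth image for selected encoder is fallbacked to CV_8U.
```

View pics/c1.png

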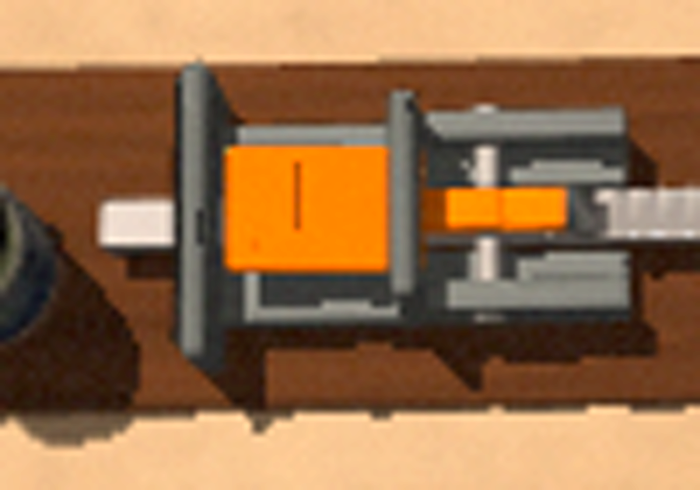

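The crop shows the jaw plate at u≈258 and the big orange paddle at u 262–285, v≈254.7. The push wall's face is at u≈286 and the small orange pawl tail at u≈296–311. Two things could be taken for the paddle: the large orange plate (273,254) and the orange tail (302,254) beyond the wall. The description fits the large plate, since it lies between the wall and the jaw plate.

```bash
python3 - <<'E'
from h import *
f=lambda x,y,z:print((x,y,z),np.round(px2w("top",(230+x/7-.43,225+y/7-.43),z),4))
print("paddle corners");[f(x,y,.056) for x,y in((226,146),(226,271),(388,271),(388,146))]
print("mark");f(297,195,.056)
print("wall top face edge / back, ends");f(391,190,.08);f(415,190,.08);f(403,90,.08);f(403,293,.08)
print("jaw top: +y/-y edges, ends");f(181,200,.06);f(208,200,.06);f(195,62,.06);f(195,355,.06)
print("deck edges");[f(x,y,.008) for x,y in((10,69),(690,59),(300,405))]
for u,v,z in((172,257,.113),(195,247,.117),(219,260,.113),(371,236,.046),(371,277,.046)):print(u,v,np.round(px2w("top",(u,v),z),3))
P=[.375,.045,.056]
for p in([.39,.04,.056],[.39,.06,.056]):
  print(w2px("scene",p))
s=cv2.imread("pics/scene0.png")[225:305,240:390]
cv2.imwrite("pics/s1.png",cv2.convertScaleAbs(cv2.resize(s,None,fx=5,fy=5,interpolation=cv2.INTER_CUBIC),alpha=1.4))
E
```

```text
paddle corners
(226, 146, 0.056) [0.479  0.0807 0.056 ]
(226, 271, 0.056) [0.4434 0.08   0.056 ]
(388, 271, 0.056) [0.4433 0.0346 0.056 ]
(388, 146, 0.056) [0.4788 0.0349 0.056 ]
mark
(297, 195, 0.056) [0.4649 0.0604 0.056 ]
wall top face edge / back, ends
(391, 190, 0.08) [0.4622 0.0322 0.08  ]
(415, 190, 0.08) [0.4622 0.0256 0.08  ]
(403, 90, 0.08) [0.4901 0.0292 0.08  ]
(403, 293, 0.08) [0.4338 0.0286 0.08  ]
jaw top: +y/-y edges, ends
(181, 200, 0.06) [0.4629 0.0925 0.06  ]
(208, 200, 0.06) [0.4629 0.0849 0.06  ]
(195, 62, 0.06) [0.5024 0.0895 0.06  ]
(195, 355, 0.06) [0.4193 0.0877 0.06  ]
deck edges
(10, 69, 0.008) [0.5114 0.1523 0.008 ]
(690, 59, 0.008) [ 0.5136 -0.0513  0.008 ]
(300, 405, 0.008) [0.4105 0.0636 0.008 ]
172 257 [0.447 0.241 0.113]
195 247 [0.465 0.197 0.117]
219 260 [0.442 0.152 0.113]
371 236 [ 0.499 -0.136  0.046]
371 277 [ 0.417 -0.134  0.046]
[[278.35313252 263.94413032]]
[[270.86078113 261.05102918]]
```

View pics/s1.png

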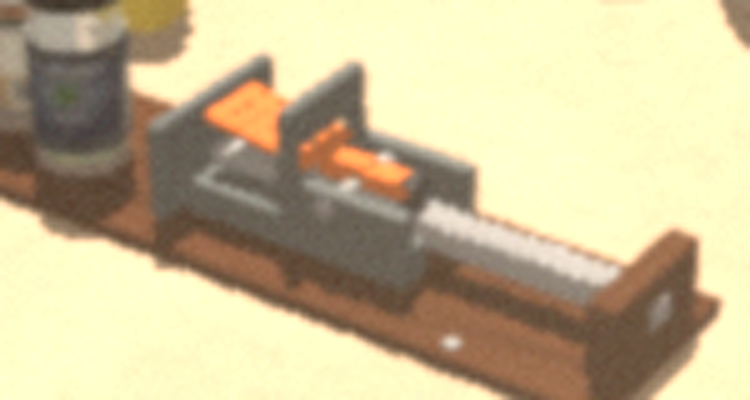

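Measurements agree with the given sizes: the wall-to-jaw gap is 52.5 mm (52 given) and the paddle is 35.5 mm wide (36 given). The scene crop confirms that the large orange plate lies between the jaw and the wall. Next I'll shut the fingers and go above it.

```bash
cat >> h.py <<'E'
from scipy.spatial.transform import Rotation as R
a=-np.arctan(-.011)
def quat(s): 
    y=s*np.array([1,a,0]);z=np.array([0,0,-1.]);y/=np.linalg.norm(y);return R.from_matrix(np.c_[np.cross(y,z),y,z]).as_quat()
def st(m=""):
    s=status.read_state();print(m,round(s["t"],2),np.round(s["position"],4),np.round(s["force"],1));return s
E
python3 - <<'E'
from h import *
p=[.461,.0535,.2]
for s in(1,-1):print(s,np.round(solve_ik(p,quat(s)),2))
s=min((1,-1),key=lambda s:abs(solve_ik(p,quat(s))[5]))
open("sgn","w").write(str(s))
grab(20);bot.movep(p,quat(s));bot.servo_line([.461,.0535,.085],v=.1)
st()
i=get_image("scene")[:,:,::-1];cv2.imwrite("pics/s2.png",cv2.convertScaleAbs(cv2.resize(i[180:310,190:390],None,fx=4,fy=4,interpolation=cv2.INTER_CUBIC),alpha=1.4))
E
```

```text
1 [ 0.06 -0.14  2.05 -0.    1.23  0.05]Traceback (most recent call last):
  File "<stdin>", line 3, in <module>
    return _wrapfunc(a, 'round', decimals=decimals, out=out)
    return _wrapit(obj, method, *args, **kwds)
    result = getattr(arr, method)(*args, **kwds)
TypeError: unsupported operand type(s) for *: 'NoneType' and 'float'
```

```bash
python3 - <<'E'
from h import *
grab(20);bot.movep([.461,.0535,.2],quat(1));bot.servo_line([.461,.0535,.085],v=.1)
st()
i=get_image("scene")[:,:,::-1];a=cv2.resize(i[190:300,200:340],None,fx=4,fy=4,interpolation=cv2.INTER_CUBIC)
j=get_image("top")[:,:,::-1];b=cv2.resize(j[225:295,230:340],(560,356))[:150*0+356]
cv2.imwrite("pics/s2.png",cv2.convertScaleAbs(cv2.resize(np.vstack([a,b]),None,fx=.74,fy=.74),alpha=1.4))
E
```

```text
4.8 [0.4618 0.0535 0.0858] [ 1.1 -0.5 -1.4]
```

View pics/s2.png

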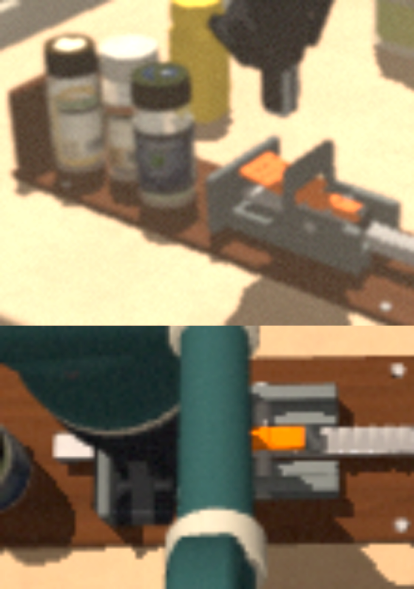

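The tip shows at scene pixel ≈(294,227), with the stop below it and the jars untouched. That looks high and far for where the tip should be, so I'll check the projection before pressing.

```bash
python3 - <<'E'
from h import *
s=st()
print(w2px("scene",s["position"]),R.from_quat(s["tool_rot"]).as_matrix().round(3).tolist(), s["grip_width"])
print("paddle scene",w2px("scene",[[.479,.0807,.056],[.4434,.08,.056],[.4435,.0325,.056],[.479,.0325,.056]]).round(1).tolist())
E
```

```text
4.9 [0.4618 0.0536 0.0858] [ 0.3  0.5 -0.1]
[[294.18304201 235.94199152]] [[-0.011, 1.0, 0.002], [1.0, 0.011, 0.0], [0.0, 0.002, -1.0]] -0.0026443618191710518
paddle scene [[289.6, 241.4], [279.7, 248.0], [297.1, 254.3], [307.0, 247.6]]
```

```bash
python3 - <<'E'
from h import *
s=st();i=get_image("scene")[:,:,::-1];cv2.imwrite("pics/raw3.png",i)
o=np.array([250,170]);a=cv2.convertScaleAbs(cv2.resize(i[170:270,250:350],None,fx=6,fy=6,interpolation=cv2.INTER_CUBIC),alpha=1.8,beta=10)
p=s["position"];X=[p+np.array(d) for d in [(0,0,0),(.0145,.011,0),(.0145,-.011,0),(-.0145,-.011,0),(-.0145,.011,0),(0,0,.073)]]
X+=[np.array([x,y,.08]) for x,y in((.49,.0325),(.434,.0325))]
for q in w2px("scene",X):cv2.circle(a,tuple(int(t) for t in (q-o)*6+3),3,(255,0,255),-1)
cv2.imwrite("pics/s3.png",a)
E
```

```text
4.9 [0.4618 0.0536 0.0858] [ 0.3  0.5 -0.1]
```

View pics/s3.png

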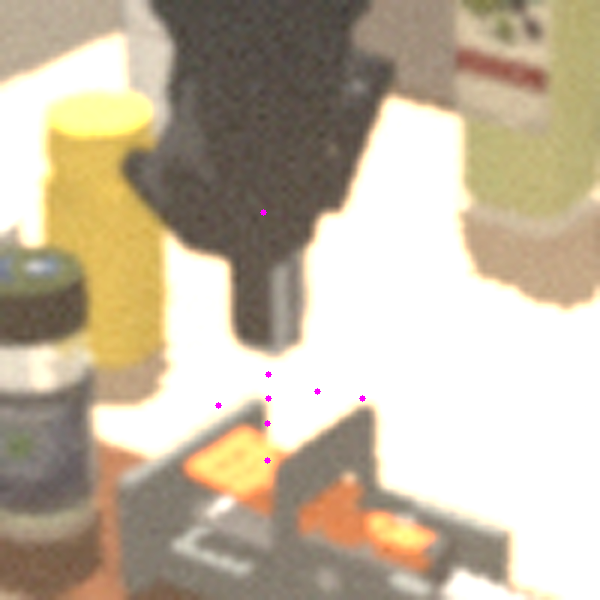

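The tip appears about 9 px (≈17 mm) above its projected place, while the stop itself matches to within 2 px. So the physical fingertip seems to end short of the reported TCP. I'll descend guarded by force and look at contact.

```bash
python3 - <<'E'
from h import *
print(bot.servo_line([.461,.0535,.03],v=.04,threshold=3));s=st()
i=get_image("scene")[:,:,::-1];cv2.imwrite("pics/raw4.png",i)
a=cv2.convertScaleAbs(cv2.resize(i[190:290,240:340],None,fx=6,fy=6,interpolation=cv2.INTER_CUBIC),alpha=1.8,beta=10)
cv2.imwrite("pics/s4.png",a)
E
```

```text
False
 6.47 [0.4612 0.0536 0.0303] [-0.9  1.   2. ]
```

View pics/s4.png

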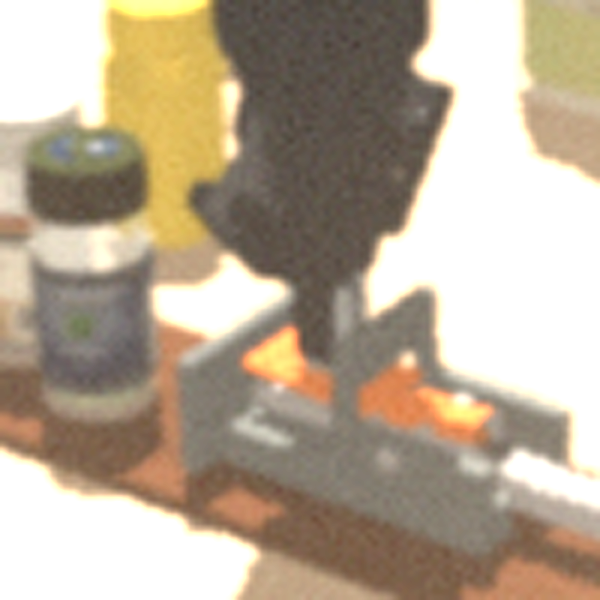

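The fingertip is on the orange plate between the jaw and the wall, and the blue jar is clear. I'll find the paddle's bottom by force.

```bash
cat >> h.py <<'E'
def F(n=6):
    f=[]
    for _ in range(n): bot.dwell(.03);f.append(status.read_state()["force"])
    return np.mean(f,0)
E
python3 - <<'E'
from h import *
z=.030
while 1:
    f=F();st(np.round(f,1))
    if f[2]>5.5 or z<.02:break
    z-=.0015;bot.servo_line([.461,.0535,z],v=.03)
i=get_image("scene")[:,:,::-1];cv2.imwrite("pics/raw5.png",i)
E
```

```text
[-1.1  1.5  2.8] 6.72 [0.4611 0.0535 0.0302] [-0.7  1.3  3.4]
[-0.2  1.7  2.4] 7.17 [0.4613 0.0535 0.0286] [0.2 1.4 2.8]
[0.3 1.7 4. ] 7.62 [0.4613 0.0535 0.0272] [0.3 1.7 3.6]
[0.8 1.9 4.4] 8.07 [0.4613 0.0535 0.0256] [0.6 1.5 4.8]
[-1.9  1.5 12.4] 8.53 [0.4615 0.0535 0.0251] [-1.5  2.4 12.6]
```

The force rises cleanly to the paddle's stop at reported z≈0.0253, so the paddle is down. Next I'll ease off slightly, slide to the wall, and push.

```bash
python3 - <<'E'
from h import *
bot.servo_line([.461,.0535,.0258],v=.03)
print(bot.servo_line([.4611,.0445,.0274],v=.03));f=F();st(np.round(f,1))
while f[2]<4.5:
    z=status.read_state()["position"][2]-.0007;bot.servo_line([.4611,.0445,z],v=.03);f=F();st(np.round(f,1))
z=status.read_state()["position"][2]
print(bot.servo_line([.4613,.025,z],v=.04,threshold=9));f=F();st(np.round(f,1))
cv2.imwrite("pics/raw6.png",get_image("scene")[:,:,::-1])
E
```

```text
False
[ 1.3 -0.9  3.3] 9.48 [0.4609 0.0441 0.0272] [ 0.8 -1.2  3. ]
[ 1.3 -1.8  3.6] 9.93 [0.4609 0.0444 0.0264] [ 1.2 -1.   2.9]
[ 0.7 -1.3  3.4] 10.38 [0.4609 0.0445 0.0257] [ 0.7 -1.5  3.4]
[-0.8 -1.3  6.9] 10.83 [0.461  0.0446 0.0253] [-0.5 -1.7  7.2]
False
[0.2 0.1 5.6] 11.68 [0.4613 0.0253 0.0255] [0.1 0.6 4.9]
```

```bash
python3 - <<'E'
from h import *
print(bot.servo_line([.4617,-.010,.0255],v=.06,threshold=9));f=F();st(np.round(f,1))
i=get_image("scene")[:,:,::-1]
g=lambda i:cv2.convertScaleAbs(cv2.resize(i[200:310,210:390],None,fx=4,fy=2.7*4/2.7 if 0 else 2.7,interpolation=cv2.INTER_CUBIC),alpha=1.8,beta=10)
cv2.imwrite("pics/s6.png",np.vstack([g(cv2.imread("pics/raw5.png")),g(i)]))
E
```

```text
False
[ 0.4 -2.   4. ] 12.66 [ 0.4618 -0.0102  0.0255] [ 0.4 -2.2  4. ]
```

View pics/s6.png

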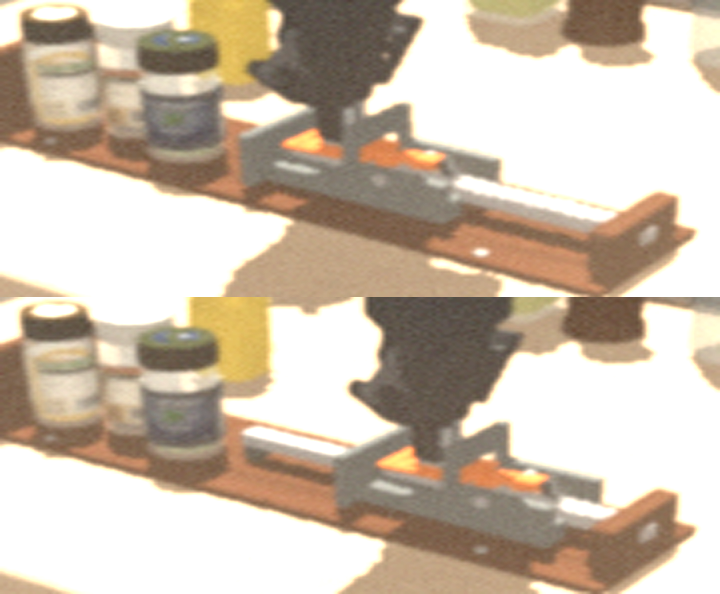

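The lower picture shows the stop well along the bar, with the paddle held and the jars unmoved. I'll push on to the end.

```bash
python3 - <<'E'
from h import *
r=bot.servo_line([.4623,-.09,.0255],v=.05,threshold=10);f=F();s=st((r,np.round(f,1)))
p=s["position"]
bot.servo_line([p[0],p[1],.12],v=.1);st()
bot.servo_line([p[0],p[1],.2],v=.15);bot.movej([-1.0]+list(status.read_state()["qpos"][1:]));st()
i=get_image("scene")[:,:,::-1];j=get_image("top")[:,:,::-1];cv2.imwrite("pics/top7.png",j)
g=lambda i:cv2.convertScaleAbs(cv2.resize(i,(720,290),interpolation=cv2.INTER_CUBIC),alpha=1.6,beta=10)
cv2.imwrite("pics/s7.png",np.vstack([g(i[200:310,210:390]),g(j[225:300,150:390])]))
E
```

```text
(True, array([-1. , -2. ,  4.9])) 13.74 [ 0.4621 -0.0439  0.026 ] [-0.8 -1.3  4.8]
 14.83 [ 0.4614 -0.0437  0.1192] [-0.   0.5  0.3]
 16.94 [ 0.2723 -0.3749  0.1987] [-0.   0.4  0.6]
```

View pics/s7.png

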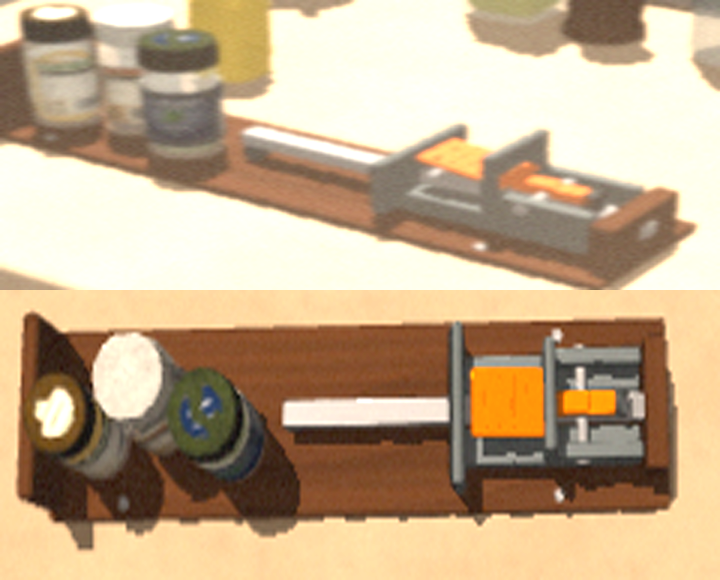

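Both views show the stop against the end block, with the paddle up and all the jars in place. As a check, I'll measure the stop's travel and the jars' drift in the images, then hand in.

```bash
python3 - <<'E'
from h import *
a,b=cv2.imread("pics/top0.png"),cv2.imread("pics/top7.png")
def row(i,lo,hi):  # orange paddle extent -> subpixel centroid
    m=cv2.inRange(cv2.cvtColor(i,cv2.COLOR_BGR2HSV),(8,180,120),(22,255,255))[225:295,lo:hi];v,u=np.nonzero(m);return u.mean()+lo,v.mean()+225
A=px2w("top",row(a,255,287),.056);B=px2w("top",row(b,300,333),.056);print("travel",np.round(A-B,4))
for n,(x0,y0,x1,y1) in dict(jars=(158,232,240,290),pasta=(445,272,500,318)).items():
    print(n,cv2.phaseCorrelate(*[np.float32(cv2.cvtColor(k[y0:y1,x0:x1],cv2.COLOR_BGR2GRAY)) for k in(a,b)]))
E
```

```text
travel [-0.0017  0.0894  0.    ]
jars ((-0.010901017947936964, 0.025687736785062754), 1.0084552798447786)
pasta ((-0.05497852831757655, 0.016869993929809368), 1.0089094652069939)
```

```bash
python3 -c "
from cell import *
print(workorder.job_done())"
```

```text
the job is handed in; nothing more can be done
None
```

I pushed the stop back about 89 mm with the paddle held down, until a hard stop against the end block. The paddle then sprang up, all four jars stayed in place, and the job was handed in at about 17 s of the 32 s allowed.

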